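Find the loaded table candle on the balance

ROBOT

A 7-joint arm with a two-finger parallel gripper is mounted at the origin on the work surface. World frame = base frame: x ahead of the robot, y to its left, z up, the work surface at z = 0. Lengths are in m, angles in rad, forces in N, time in s.
With the tool pointing down it reaches from about 0.425 to 0.925 m from the base axis. Payload 6.8 kg.
Tool frame: the origin (TCP) lies on the front face of the gripper's body, between the roots of the fingers; the fingertips stand 73 mm ahead of it and the grasp point (between the pads) lies 54 mm ahead of it (env.nose_length is the distance from the TCP to the fingertips, in m); z points along the fingers, y is the line along which they close (so a half turn about z gives the same grasp; the last joint's range is limited). The gripper opens to 85 mm and grips with 20 to 120 N. Pads are 22 mm wide; open, the fingers measure 114 mm over their backs; the gripper's body (76 mm by 85 mm) begins 54 mm behind the grasp point. The pads swing forward as they close: fully open they stand 13 mm farther back than shut.
Start: joints at [1.191, 0.477, 0.022, 1.555, -0.011, 1.109, -0.083], TCP at [0.181, -0.65, 0.304] pointing down, gripper open.
Joint ranges: [-2.96, 2.96], [-0.34, 2.1], [-1.41, 1.46], [0.24, 2.44], [-1.37, 4.51], [0.17, 1.92], [-2.96, 2.96]. Speed limits (rad/s): [2.39, 2.39, 3.14, 3.14, 3.14, 3.14, 3.14].

INTERFACE

Orientations are given as a unit quaternion [w, x, y, z].
In Python, from cell import env, kin, camera, calibration, job gives the robot as it stands. The module is installed in compiled form; this text tells all that it offers. Calls block until the motion is done:
- env.reach(position, orientation): joint-space move of the TCP to a pose.
- env.movel(position, velocity=0.15, rot=None, stop_force=None): straight line of the TCP; rot=None keeps the orientation; velocity is the mean speed in m/s. With stop_force (N) it stops when the force on the tool has changed by that much, and returns True; else False.
- env.goto_joints(angles): joint-space move.
- env.grip(opening, f_grip=None): finger opening in m; f_grip is the grip in N (None keeps the last); returns when the fingers have stopped.
- env.dwell(seconds).
- kin.inverse_kinematics(position, orientation): joint angles nearest the present ones, or None.
- env.get_state(): the state.
- camera(name): name is "side" or "top"; returns (picture, depth): 400x640x3 uint8, blue, green, red; 400x640 float32, m along the optical axis (not along the pixel's ray), 0 where there is no reading.
- calibration(name): a dict with "fx", "fy", "cx", "cy" (pixels), "rvec" (rotation vector, rad) and "tvec" (3), from world to camera coordinates, as OpenCV has them. Camera axes: x right, y down, z forward; pixel columns grow to the right and rows downward; lengths in m; the calibration is good to about 2 mm. A picture is of the moment at which its call begins. calibration takes no time and is no camera call.
A pose or a line that the arm cannot do raises env.PlanningError and nothing moves.
- job.job_done(): hands the job in; it is judged then, once.
The state is a dict: "time": time; "qpos": joint angles; "joint_velocities": joint speeds; "joint_torque": joint torques, N m; "tcp_pos": TCP position; "orientation": TCP orientation; "force": force on the tool from outside, world axes, zero at the start; "torque": the same for the moment, N m; "opening": finger opening in m; "gripper_force": force on a finger pad.
Only numpy, scipy, OpenCV 4.12 (cv2) and the standard library are available. Lean on these libraries where they do the work, as an engineer would, in place of code of your own. Each camera call takes 0.05 s, during which the arm holds its last target. There are 200 camera calls.

TASK

One of the two look-alike table candles has its battery inside, the other is empty. Find out which on the balance: set a candle gently on the pan and slide it outwards until it rests against the blue stop, let go and see how far the beam goes down. Finish with the loaded (heavy) candle standing alone on the pan against the stop, the beam well down, and the empty one standing upright in the wooden tray; lean on the balance with no more than about a kilo and a half, knock no candle over, and leave the green bottle, the wine glass and the sauce bowl alone.

Things in the scene. Friction and masses are not known exactly. Their poses are not given: they have to be found in the camera images.
- lamp_a_mid (a point): one of two outwardly identical cordless table candles: rigid white upright cylinder, 50 mm diameter, 70 mm tall, brass bands, amber dome (7 mm high) on top; this point is its centre, 35 mm above its underside, z along its axis. Either one may be the loaded one (about 330 to 410 g); the other is empty (135 to 165 g)
- lamp_b_mid (a point): one of two outwardly identical cordless table candles: rigid white upright cylinder, 50 mm diameter, 70 mm tall, brass bands, amber dome (7 mm high) on top; this point is its centre, 35 mm above its underside, z along its axis. Either one may be the loaded one (about 330 to 410 g); the other is empty (135 to 165 g)
- lamp_a: the candle of point lamp_a_mid; origin at the centre of its underside
- lamp_b: the candle of point lamp_b_mid; origin at the centre of its underside
- beam (a joint): tilt of the balance beam in rad: 0 level (empty pan, upper rest), grows as the pan goes down, lower rest at 0.13. Sprung and damped, settles within 1 s; about 5 N on the pan takes it fully down. With a candle against the stop: empty reads about 0.015 to 0.05, loaded 0.075 to 0.13; 0.06 parts them. Nearer the pivot a candle reads less, which tells nothing
- pan_mid (a point): middle of the pan's upper face, 99 mm above the table when level (it tilts with the beam). Aluminium pan 76 mm wide (x), 160 mm long (y), with lips 6 mm high and 3 mm thick along both long sides (70 mm between them). Its +y points along the beam outwards from the pivot, x across the pan, z up
- balance: fixed foot, 100 x 400 x 14 mm; origin under the pivot (85 mm up). Beam and pan run along its y, pan middle at +140 mm, counterweight on the -y side, pointer card (180 mm tall) at the pivot. A blue stop (66 mm wide, 10 thick, 30 high) is clamped across the pan, its inner face 15 to 55 mm outwards of point pan_mid: it differs each time, to be felt or seen. Inwards of it the pan is free
- tray: fixed open wooden tray for empties, 130 x 130 mm, walls 5 mm thick and 30 mm high, floor 5 mm thick; origin at the centre of its underside
- bottle: green bottle, 72 mm diameter, 240 mm tall; origin at the centre of its underside; leave alone
- glass: wine glass, 72 mm diameter, 165 mm tall; origin at the centre of its foot; leave alone
- sauce: steel sauce bowl, 70 mm diameter, 35 mm tall; origin at the centre of its underside; leave alone
Mind the look-alikes: they are no part of the job. What is shaped like the lamp_a but pink is not meant. What is shaped like the lamp_b but purple is not meant.

How it is judged:
By the outcome, as a careful person would: the job done as asked, in the order asked, and still so for the second after the job is handed in, with the robot touching nothing.
It also fails if it takes over 72 s, if anything falls off the work surface, if the arm or the gripper's body presses on something with over 40 N, if the wrist force passes 120 N, or if a joint passes its speed limit or range.

## Working session

There is one attempt and no reset: what is moved stays moved. The work goes in short steps, each a Python script; the robot and the scene stay as the last script left them, time stands still between calls to the robot, and variables do not carry over. Pictures are saved under pics/ and viewed, at most 10 in all, crops included, and the job is handed in when it is done.

```bash
mkdir -p pics; cat > h.py <<'E'
import numpy as np, cv2
from cell import env, kin, camera, calibration, job
def pt(name,d,u,v,r=1):
    c=calibration(name); R=cv2.Rodrigues(np.array(c["rvec"],float))[0]; t=np.array(c["tvec"],float).ravel()
    w=d[v-r:v+r+1,u-r:u+r+1]; z=np.median(w[w>0])
    p=np.array([(u-c["cx"])/c["fx"]*z,(v-c["cy"])/c["fy"]*z,z])
    return R.T@(p-t)
def cloud(name,d):
    c=calibration(name); R=cv2.Rodrigues(np.array(c["rvec"],float))[0]; t=np.array(c["tvec"],float).ravel()
    v,u=np.mgrid[:400,:640]
    P=np.stack([(u-c["cx"])/c["fx"]*d,(v-c["cy"])/c["fy"]*d,d],-1)
    return (P-t)@R
E
python3 - <<'E'
from h import *
for n in("top","side"):
    p,d=camera(n); cv2.imwrite(f"pics/{n}0.png",p); np.save(f"{n}0.npy",d)
    c=calibration(n);print(n,c)
print(env.get_state()["time"],env.get_state()["tcp_pos"],env.get_state()["orientation"],env.nose_length)
E
```

```text
top {'fx': 389.00164519920753, 'fy': 389.00164519920753, 'cx': 320.81899217788157, 'cy': 200.60072722969846, 'rvec': array([ 2.18232314, -2.1388628 ,  0.12586663]), 'tvec': array([-0.03831535,  0.49934804,  1.03921506])}
side {'fx': 513.4947065509623, 'fy': 513.4947065509623, 'cx': 318.27378545230624, 'cy': 197.56540256997357, 'rvec': array([ 0.51770436, -2.78376132,  1.01888921]), 'tvec': array([0.47093961, 0.21795494, 1.40221836])}
0.1 [ 0.1810758  -0.64981993  0.30301047] [-8.29412531e-04  9.90781602e-01  1.35466234e-01 -1.67143585e-04] 0.0726
```

View pics/top0.png

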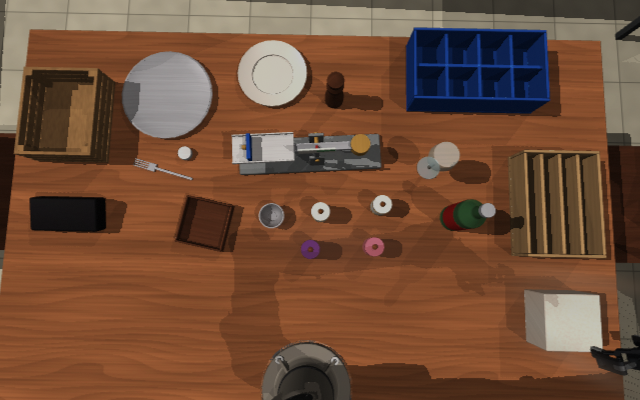

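View pics/side0.png

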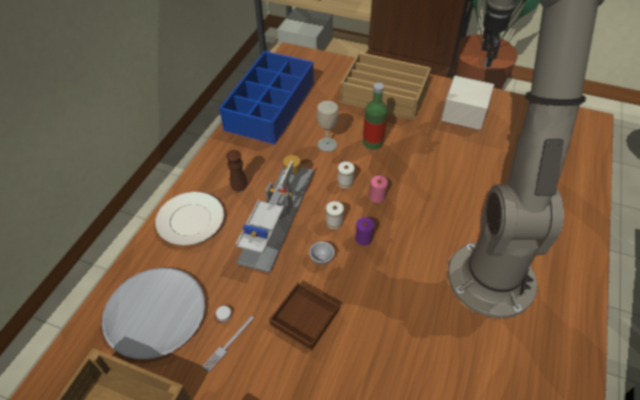

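The top view shows four candle shapes: white at (320,211) and (382,204), purple at (310,249) and pink at (375,246). The two white ones fit the description. The tray is the dark brown one at (206,223), the pan is around (263,148) with the blue stop at (249,146), and the sauce bowl is at (271,215). I'll confirm with an enlarged crop and measure.

```bash
python3 - <<'E'
from h import *
p=cv2.imread("pics/top0.png"); d=np.load("top0.npy"); C=cloud("top",d)
cv2.imwrite("pics/crop1.png",cv2.resize(p[120:270,170:410],None,fx=3.3,fy=3.3,interpolation=cv2.INTER_CUBIC))
for n,u,v in [("A",320,211),("B",382,204),("purple",310,249),("pink",375,246),("sauce",271,215)]:
    w=C[v-22:v+23,u-22:u+23].reshape(-1,3); z=w[:,2]
    m=(z>(.02 if n=="sauce" else .055))
    q=w[m]; print(n,m.sum(),"mid",(q[:,:2].min(0)+q[:,:2].max(0))/2,"ext",np.ptp(q[:,:2],axis=0),"z",np.percentile(z[m],[50,99]))
# tray
w=C[190:256,170:242].reshape(-1,3); q=w[(w[:,2]>.022)&(w[:,2]<.04)]
print("tray",cv2.minAreaRect(q[:,:2].astype(np.float32)),len(q))
# foot & pan
w=C[125:178,225:390].reshape(-1,3); q=w[(w[:,2]>.009)&(w[:,2]<.02)]
print("foot",cv2.minAreaRect(q[:,:2].astype(np.float32)),len(q))
w=C[125:170,228:296].reshape(-1,3); q=w[(w[:,2]>.085)&(w[:,2]<.12)]
print("pan",cv2.minAreaRect(q[:,:2].astype(np.float32)),len(q),np.median(q[:,2]))
q=w[w[:,2]>.115]; print("stop",cv2.minAreaRect(q[:,:2].astype(np.float32)),len(q),np.median(q[:,2]))
for v in range(135,166,5): print(v,[tuple(np.round(C[v,u],3)) for u in (240,245,249,253,258,285)])
for n,u,v in [("bottle",487,210),("glass",445,155)]: print(n,C[v,u])
E
```

```text
A 295 mid [ 0.43342698 -0.02664575] ext [0.11648111 0.04774871] z [0.0706135  1.09045915]
B 296 mid [ 0.44459761 -0.12236371] ext [0.13882237 0.18411533] z [0.07033484 1.09045915]
purple 294 mid [ 0.36788746 -0.00465769] ext [0.046876   0.05129671] z [0.07060227 1.09045915]
pink 306 mid [ 0.37768969 -0.11187151] ext [0.04949869 0.16313094] z [0.06983271 1.09045915]
sauce 233 mid [0.4327269  0.05477022] ext [0.11508095 0.17015252] z [0.03261976 1.09045915]
tray ((0.43291085958480835, 0.2921321392059326), (0.13145649433135986, 0.1298127919435501), 78.54556274414062) 419
foot ((0.6356517672538757, 0.007907882332801819), (0.10109568387269974, 0.3996330797672272), 3.977186441421509) 2400
pan ((0.6277474164962769, 0.12423475086688995), (0.07783050835132599, 0.1650414913892746), 3.846586227416992) 1707 0.0999128348498996
stop ((0.506790041923523, 0.08133545517921448), (0.34296926856040955, 0.038799386471509933), 33.854183197021484) 159 0.12880320246175178
135 [(np.float64(0.659), np.float64(0.185), np.float64(0.105)), (np.float64(0.653), np.float64(0.168), np.float64(0.127)), (np.float64(0.
[... 1744 characters left out ...]
np.float64(0.1)), (np.float64(0.592), np.float64(0.158), np.float64(0.109)), (np.float64(0.595), np.float64(0.15), np.float64(0.099)), (np.float64(0.595), np.float64(0.137), np.float64(0.099)), (np.float64(0.595), np.float64(0.066), np.float64(0.105))]
165 [(np.float64(0.598), np.float64(0.202), np.float64(0.013)), (np.float64(0.599), np.float64(0.188), np.float64(0.012)), (np.float64(0.598), np.float64(0.176), np.float64(0.015)), (np.float64(0.599), np.float64(0.165), np.float64(0.012)), (np.float64(0.599), np.float64(0.151), np.float64(0.015)), (np.float64(0.601), np.float64(0.075), np.float64(0.013))]
bottle [ 0.46176815 -0.39371846  0.24034447]
glass [ 0.6018231  -0.32812877  0.16428462]
```

View pics/crop1.png

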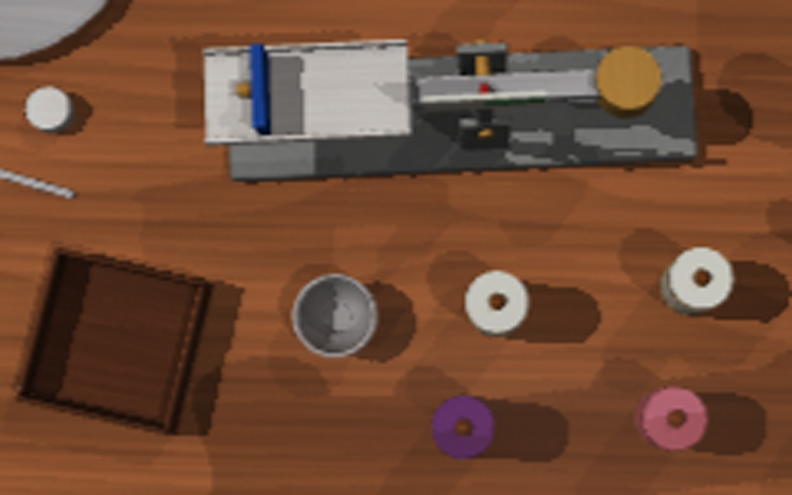

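The crop confirms it: two white candles, A at crop (497,301) and B at (700,280), with purple at (463,427) and pink at (675,417) left out. The stop's inner face is at crop x≈270 (u≈252), and the tray is empty. Next I'll get precise centres and check the IK.

```bash
cat >> h.py <<'E'
from scipy.spatial.transform import Rotation as Ro
yb=np.array([-np.sin(np.radians(3.9)),np.cos(np.radians(3.9)),0]); xb=np.array([yb[1],-yb[0],0])
PAN=np.array([0.6277,0.1242,0.099]); TRAY=np.array([0.4329,0.2921,0.005])
def quat(s=1):
    y=s*xb; z=np.array([0,0,-1.]); M=np.stack([np.cross(y,z),y,z],1)
    q=Ro.from_matrix(M).as_quat(); return np.r_[q[3],q[:3]]
H=0.104  # TCP above candle underside when gripped (grasp point 50 mm up)
def st(k): return np.asarray(env.get_state()[k])
def top_centre(d,lo,hi,box):
    C=cloud("top",d).reshape(-1,3); m=(C[:,2]>lo)&(C[:,2]<hi)&(C[:,0]>box[0])&(C[:,0]<box[1])&(C[:,1]>box[2])&(C[:,1]<box[3])
    q=C[m]; c,r=cv2.minEnclosingCircle(q[:,:2].astype(np.float32)); return np.array(c),r,len(q),np.median(q[:,2])
E
python3 - <<'E'
from h import *
d=np.load("top0.npy")
for n,b in dict(A=(.4,.52,-.07,.02),B=(.41,.53,-.19,-.08),pur=(.33,.41,-.05,.04),pink=(.33,.42,-.17,-.06),A2=(.4,.52,-.07,.02)).items(): print(n,top_centre(d,.06,.085,b))
print("sauce",top_centre(d,.022,.045,(.4,.52,.05,.16)))
for s in(1,-1):
  for p in([.46,-.03,.25],[.46,-.03,.104],[.475,-.13,.25],[.475,-.13,.104],PAN+[0,0,.104],PAN+[0,0,.25]-0.03*yb,TRAY+[0,0,.104],TRAY+[0,0,.25]):
    q=kin.inverse_kinematics(p,quat(s)); print(s,p,None if q is None else np.round(q,2))
E
```

```text
A (array([ 0.46772915, -0.02645539]), 0.025000188499689102, 286, np.float64(0.07051744249962356))
B (array([ 0.48958203, -0.18669724]), 0.024325231090188026, 157, np.float64(0.07043928909929964))
pur (array([ 0.36857036, -0.00202531]), 0.025101909413933754, 288, np.float64(0.07053830396893015))
pink (array([ 0.37883157, -0.16492498]), 0.02410070411860943, 159, np.float64(0.06986632167914482))
A2 (array([ 0.46772915, -0.02645539]), 0.025000188499689102, 286, np.float64(0.07051744249962356))
sauce (array([0.45708358, 0.10688458]), 0.03432769700884819, 208, np.float64(0.03288972058985903))
1 [0.46, -0.03, 0.25] [ 0.53  0.26 -0.68  2.07  0.21  0.88 -0.2 ]
1 [0.46, -0.03, 0.104] [ 0.36  0.5  -0.52  2.18  0.45  0.57 -0.42]
1 [0.475, -0.13, 0.25] [ 0.61  0.29 -0.55  2.01  0.19  0.89  0.03]
1 [0.475, -0.13, 0.104] [ 0.51  0.52 -0.45  2.11  0.4   0.59 -0.16]
1 [0.6277 0.1242 0.203 ] [ 0.23  0.64 -0.75  1.69  0.5   1.01 -0.62]
1 [0.62974046 0.09426947 0.349     ] [ 0.26  0.47 -0.71  1.56  0.32  1.23 -0.44]
1 [0.4329 0.2921 0.109 ] [ 0.1   0.8  -1.09  2.01  0.91  0.93 -1.42]
1 [0.4329 0.2921 0.255 ] [-0.06  0.39 -0.8   1.93  0.34  0.96 -0.95]
-1 [0.46, -0.03, 0.25] [-1.08  0.47  1.3   2.16 -0.57  0.94 -2.51]
-1 [0.46, -0.03, 0.104] [-0.85  0.76  1.05  2.25 -1.04  0.77 -2.13]
-1 [0.475, -0.13, 0.25] [ 0.18  0.24 -0.04  2.04  0.01  0.86 -2.95]
-1 [0.475, -0.13, 0.104] [ 0.03  0.49  0.13  2.14 -0.13  0.52 -2.81]
-1 [0.6277 0.1242 0.203 ] [ 0.47  0.85 -1.19  1.68  0.84  1.22  2.28]
-1 [0.62974046 0.09426947 0.349     ] [ 0.52  0.65 -1.18  1.55  0.61  1.36  2.49]
-1 [0.4329 0.2921 0.109 ] [ 0.16  0.87 -1.19  2.01  0.99  1.01  1.67]
-1 [0.4329 0.2921 0.255 ] [ 0.19  0.55 -1.18  1.91  0.58  1.08  1.98]
```

```bash
cat >> h.py <<'E'
def pick(c,z0,carry=.32,op=.066):
    """c: xy of candle centre, z0: height of its underside"""
    env.grip(op); p=np.r_[c[:2],z0+H]
    env.movel(p,velocity=.2,stop_force=8); env.grip(.03,f_grip=35)
    s=env.get_state(); print("grip",s["opening"],s["gripper_force"],np.round(s["force"],2))
    env.movel([p[0],p[1],carry],velocity=.25); env.dwell(.15)
    print("lifted",round(env.get_state()["opening"],4),np.round(st("force"),2),st("time"))
def tilt(name):
    p,d=camera("top"); cv2.imwrite(f"pics/{name}.png",p); np.save(f"{name}.npy",d)
    C=cloud("top",d).reshape(-1,3); r=C-PAN; x=r@xb; y=r@yb
    m=(abs(x)<.032)&(y>-.075)&(y<.076)&(C[:,2]<.107)&(C[:,2]>.06)
    k=np.polyfit(y[m],C[m,2],1); print("pan slope",-k[0],"z mid",k[1],m.sum(),st("time"))
E
python3 - <<'E'
from h import *
tilt("t_empty")
p=st("tcp_pos"); env.movel([p[0],p[1],.43],velocity=.3)
env.reach([.4677,-.0265,.36],quat()); print(st("time"))
env.grip(.066); pick([.4677,-.0265],0)
env.reach(np.r_[(PAN-.028*yb)[:2],.32],quat()); print(st("time"),np.round(st("force"),2))
env.movel(np.r_[(PAN-.028*yb)[:2],.099+H+.01],velocity=.2)
f0=st("force"); t=env.movel(np.r_[(PAN-.028*yb)[:2],.099+H-.008],velocity=.03,stop_force=1.5)
print(t,st("tcp_pos")-PAN,st("force")-f0,st("time"))
E
```

```text
pan slope -0.003088126123236767 z mid 0.09974671365034032 1242 0.15
3.1667
grip 0.049934124172215766 35.51391318440437 [-2.18  0.24  6.62]
lifted 0.0499 [-0.61  0.21 -1.25] 6.6
7.425 [ 0.26 -0.66 -0.94]
True [ 0.00184061 -0.02803399  0.10370326] [-0.42399081  0.18168758  2.0304047 ] 8.525
```

```bash
cat >> h.py <<'E'
def slide(dist=.06):
    f0=st("force"); p=st("tcp_pos"); t=env.movel(p+dist*yb,velocity=.04,stop_force=3)
    r=st("tcp_pos")-PAN; print("slide",t,"x",r@xb,"y",r@yb,"z",r[2],np.round(st("force")-f0,2),st("time"))
def release(up=.32):
    env.grip(.066); p=st("tcp_pos"); env.movel([p[0],p[1],up],velocity=.25)
E
python3 - <<'E'
from h import *
slide()
release()
p=st("tcp_pos"); env.reach([.489,-.10,.32],quat()); env.dwell(.3)
tilt("t_A")
print(top_centre(np.load("t_A.npy"),.14,.20,(.5,.75,.04,.21)))
p=cv2.imread("pics/t_A.png"); cv2.imwrite("pics/crop2.png",cv2.resize(p[110:270,170:410],None,fx=3.3,fy=3.3,interpolation=cv2.INTER_CUBIC))
E
```

```text
slide True x -0.00038728910943039164 y 0.007116006611723705 z 0.10312972499325537 [ 0.69  0.14 -1.16] 9.4417
pan slope 0.02635739164903431 z mid 0.0959718748236263 907 11.7667
(array([0.62748742, 0.1323766 ]), 0.02574760653078556, 371, np.float64(0.16526231539709374))
```

View pics/crop2.png

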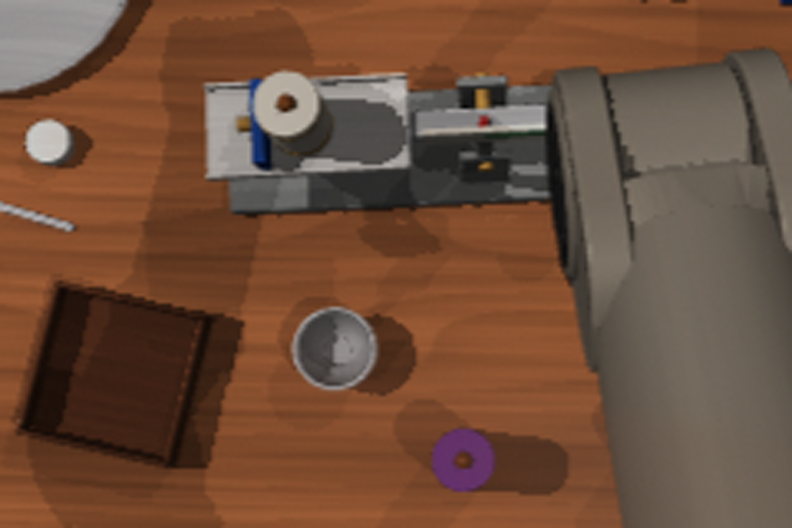

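The beam tilts about 0.028 with candle A against the stop (crop (290,105), touching the blue stop), so A is empty. I'll move it to the tray and then fetch B.

```bash
python3 - <<'E'
from h import *
c=(PAN+.008*yb)
env.reach(np.r_[c[:2],.30],quat())
pick(c,.0955)
env.reach(np.r_[TRAY[:2],.30],quat()); env.movel(np.r_[TRAY[:2],.005+H+.012],velocity=.2)
t=env.movel(np.r_[TRAY[:2],.005+H-.006],velocity=.03,stop_force=1.5); print(t,st("tcp_pos"),st("time"))
release()
d=camera("top"); cv2.imwrite("pics/t_tray.png",d[0]); d=d[1]; np.save("t_tray.npy",d)
print("B",top_centre(d,.06,.085,(.41,.55,-.24,-.08)))
print("B first",top_centre(np.load("top0.npy"),.06,.085,(.43,.55,-.26,-.10)))
print(st("time"))
E
```

```text
grip 0.049525718383131065 36.17906218394637 [1.36 0.84 0.79]
lifted 0.0495 [ 0.16 -0.18 -1.87] 14.7417
True [0.43339792 0.29200417 0.11277688] 17.175
B (array([ 0.48991796, -0.18904249]), 0.025154124945402145, 289, np.float64(0.07034928019361325))
B first (array([ 0.49018875, -0.18940136]), 0.025241030380129814, 288, np.float64(0.070294356882104))
18.5167
```

```bash
python3 - <<'E'
from h import *
b=np.array([.490,-.1892])
env.reach(np.r_[b,.32],quat()); pick(b,0)
c=(PAN-.025*yb)
env.reach(np.r_[c[:2],.32],quat()); env.movel(np.r_[c[:2],.099+H+.01],velocity=.2)
f0=st("force"); t=env.movel(np.r_[c[:2],.099+H-.008],velocity=.03,stop_force=1.5); print(t,st("tcp_pos")-PAN,st("force")-f0)
slide()
env.grip(.066); env.dwell(.2)
p=st("tcp_pos"); env.movel([p[0],p[1],.32],velocity=.25)
env.reach([.489,-.10,.32],quat()); env.dwell(.5)
tilt("t_B")
print(top_centre(np.load("t_B.npy"),.13,.20,(.5,.75,.04,.22)))
p=cv2.imread("pics/t_B.png"); cv2.imwrite("pics/crop3.png",cv2.resize(p[110:270,170:410],None,fx=3.3,fy=3.3,interpolation=cv2.INTER_CUBIC))
s,_=camera("side"); cv2.imwrite("pics/crop4.png",cv2.resize(s[140:360,200:440],None,fx=2.6,fy=2.6,interpolation=cv2.INTER_CUBIC))
E
```

```text
grip 0.04941962261038971 35.65858779475093 [-2.9   0.5   7.03]
lifted 0.049 [ 0.4  -0.65 -4.19] 23.1833
True [ 0.00169528 -0.02475957  0.10214822] [ 1.51943766 -0.22620039  1.40279755]
slide True x -0.0004481892709929089 y -0.022316300181594657 z 0.10157752780788767 [0.93 1.42 1.15] 25.9333
pan slope 0.06922444071508 z mid 0.08984139917957748 871 28.5917
(array([0.62886739, 0.10547364]), 0.025935206562280655, 375, np.float64(0.16000474453436161))
```

View pics/crop3.png

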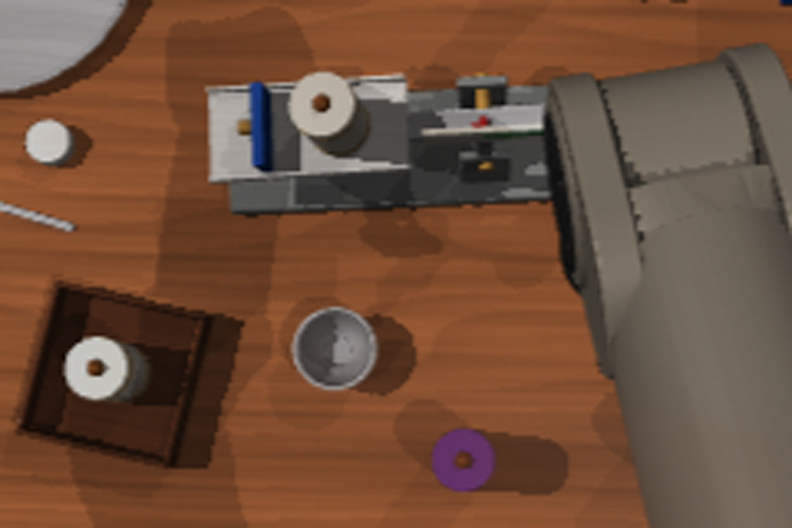

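View pics/crop4.png

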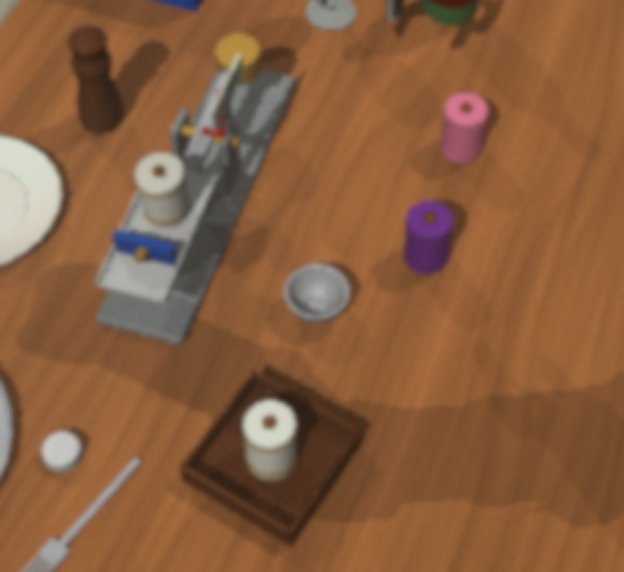

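The pictures show B at top-crop (322,105), still about 25 mm short of the stop at (262,125). The slide ended early on a force transient. The beam is already at 0.07 that far in, so B is the loaded one. The empty candle stands upright in the tray. I'll regrip B and slide it home.

```bash
python3 - <<'E'
from h import *
c=PAN-.021*yb
env.reach(np.r_[c[:2],.30],quat()); f0=st("force")
t=env.movel(np.r_[c[:2],.091+H],velocity=.15,stop_force=6); print(t,st("force")-f0)
env.grip(.03,f_grip=30); print(st("opening"),st("force")-f0)
p=st("tcp_pos"); f1=st("force"); t=env.movel(p+.040*yb,velocity=.03,stop_force=5.5)
r=st("tcp_pos")-PAN; print("slide",t,r@xb,r@yb,st("force")-f1,st("force")-f0,st("time"))
if r@yb>.004:
    env.grip(.066); env.dwell(.2)
    p=st("tcp_pos"); env.movel([p[0],p[1],.32],velocity=.25)
    env.reach([.489,-.10,.32],quat()); env.dwell(.5)
    tilt("t_B2"); print(top_centre(np.load("t_B2.npy"),.13,.20,(.5,.75,.04,.22)))
    p=cv2.imread("pics/t_B2.png"); a=cv2.resize(p[110:270,170:410],None,fx=2,fy=2)
    s,_=camera("side"); b=cv2.resize(s[180:340,220:360],(280,320))
    cv2.imwrite("pics/crop5.png",np.hstack([a,b]))
E
```

```text
False [ 0.34481854  1.28413981 -0.7819269 ]
0.04984585662087053 [-1.2794022   2.37893201  1.26623101]
slide True -0.00012136972568697485 0.009131807774998625 [ 2.60662364 -1.09319751 -3.1548782 ] [ 1.32722144  1.2857345  -1.88864719] 31.7083
pan slope 0.08445969979424044 z mid 0.08671082752579656 924 34.4667
(array([0.62680131, 0.13631244]), 0.02607480250298977, 367, np.float64(0.15362674432102308))
```

View pics/crop5.png

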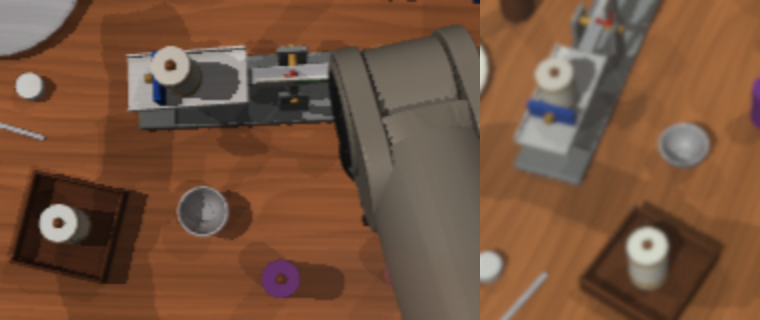

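The beam settled at about 0.09. B is against the stop at the same offset as A was, the empty candle is upright in the tray, and the arm is clear.

```bash
python3 -c "
from h import *
print(job.job_done())"
```

```text
the job is handed in; nothing more can be done
None
```

The job is handed in: lamp B is the loaded candle and stands alone on the pan against the blue stop with the beam down at about 0.09 rad, and the empty lamp A (about 0.03 rad) stands upright in the wooden tray.

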